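# Switch on the bench supply under its latched guard

## Task

Switch on the bench supply: press the catch so that the guard of the switch box springs ajar, swing the guard right back until it stands open by itself, and throw the lever beneath over to its other position, toward the hinge. Then lower the guard gently by hand, without letting it drop, and press its top down at the free end until the catch holds it shut again. Press the catch only as hard as it needs, and leave the screwdriver, red tape, carton and spray bottle beside the box where they are.

Things in the scene. Friction and masses are not known exactly. Their poses are not given: they have to be found in the camera images.
- switch_box: Grey steel switch box screwed to the bench, 220 long (x) x 110 wide (y) x 55 mm high, four screw lugs at its foot out to y = +-76. Origin on the bench near the box's middle; x runs along the box from the catch end (x = -115, toward the robot) to the hinge end (x = +105), z up. The guard stands on its top and covers x -55 to 60.
- guard (a joint): Hinge of the guard, rad: 0 shut, 1.75 fully open (a stop; it stands there by itself). Below about 1.1 it falls toward shut if let go. When the catch lets go, two spring pins beside it raise it within 1 s to about 0.4 rad and hold it there; pushing it down against them takes 2 to 4 N at the front. Caught, it stays below 0.02. Mass about 0.15 kg.
- guard_front (a point): Middle of the front top edge of the guard, its free end; (-55, 0, 115) mm in the box frame when shut. Guard: upside-down trough of dark 3 mm sheet, 115 long, 54 wide over flat side walls that run 85 mm back from this edge and 56 mm down. Pinched across the side walls near this end, it pivots in the pinch as it swings, with some drag.
- guard_hinge (a point): Middle of the guard's hinge axis, at (60, 0, 61) mm in the box frame; the axis runs along the box's y, the front rises as it opens. On shutting, a striker bar on the front wall rides over the hook of the catch in the last 14 mm: the push needed on the free end of the top climbs to 12 to 18 N about 6 mm before shut, drops away as the hook snaps over, then meets a hard stop.
- catch_pad (a point): Middle of the ribbed end of the rocker catch's thumb pad, in front of the guard; pad top 44 long (x) x 38 mm wide (y), this point (-102, 0, 79) mm in the box frame and 12 mm from the pad's end. Pressed down it tips about an axis 36 mm behind this point; the guard is freed when the point is 4 to 8 mm down, at 4 to 9 N; stop at about 12 mm. A spring brings it back.
- lever (a joint): Snap-action lever under the guard, rad: 0 off (leans 0.5 rad toward the catch), 1.0 on (leans 0.5 rad toward the hinge). An over-centre spring drives it to the nearer end and snaps it over once well past the middle (0.6); 5 to 8 N at the paddle move it, and it lags a little in a pinch. It turns about the box's y through (0, 0, 58) mm in the box frame.
- lever_tip (a point): Near the top of the lever's black paddle, on its centre line, 46 mm from the pivot; the paddle is 30 wide (box y) x 12 thick and lies 26 to 50 mm from the pivot, on a 9 mm stem.
- screwdriver: Loose screwdriver with green handle, 200 mm long, lying beside the box. Origin at the middle of its underside. Leave it alone.
- tape_red: Loose roll of red tape, 76 mm across and 19 high, lying flat beside the box. Origin under its middle. Leave it alone.
- carton: Loose small brown carton, 66 x 124 mm and 54 high, behind the box. Origin under its middle. Leave it alone.
- spray_bottle: Loose small blue spray bottle, 58 mm across and 150 high, standing behind the box. Origin under its middle. Leave it alone.
- catch: The rocker catch: dark steel thumb pad in front and, behind it, an upright 26 mm wide hook that holds the striker bar of the guard. Origin on its tipping axis, at (-66, 0, 58) mm in the box frame.

How it is judged:
By the outcome, as a careful person would: the job done as asked, in the order asked, and still so for the second after the job is handed in, with the robot touching nothing.
It also fails if it takes over 64 s, if anything falls off the work surface, if the arm or the gripper's body presses on something with over 40 N, if the wrist force passes 120 N, or if a joint passes its speed limit or range.

## Robot

A 6-joint arm with a two-finger parallel gripper is mounted at the origin on the work surface; the furniture and walls round the work are solid. World frame = base frame: x ahead of the robot, y to its left, z up, the work surface at z = 0. Lengths are in m, angles in rad, forces in N, time in s.
With the tool pointing down it reaches from about 0.225 to 0.875 m from the base axis. Payload 3.4 kg.
Tool frame: the origin (TCP) lies at the very end of the fingers, on their centre line; the grasp point (between the pads) lies 19 mm behind it; z points along the fingers, y is the direction in which the jaws open and shut (so a half turn about z gives the same grasp; the last joint's range is limited). The gripper opens to 85 mm and grips with 20 to 120 N. Pads are 22 mm wide; open, the fingers measure 114 mm over their backs; the gripper's body (76 mm by 85 mm) begins 54 mm behind the grasp point. The pads swing forward as they close: fully open they stand 13 mm farther back than shut.
Start: joints at [-1.361, 0.276, 1.505, -0, 1.361, -0.121], TCP at [0.187, -0.544, 0.231] pointing down, gripper open.
Joint ranges: [-2.89, 2.89], [-0.75, 2.08], [0.22, 2.7], [-1.18, 4.32], [0.11, 2.71], [-2.7, 2.7]. Speed limits (rad/s): [2.57, 2.57, 3.14, 3.14, 3.14, 3.14].

## Interface

Orientations are given as a unit quaternion [w, x, y, z].
In Python, from rig import manip, eyes gives the robot as it stands. The module is installed in compiled form; this text tells all that it offers.
- The arm moves only by the tool servo_tool, never from a script. Its argument "deltas" is one flat list of numbers, 6 for each row, row after row: the shift along the tool's x, y, z in cm, then the turn, a rotation vector about the tool's x, y, z in degrees. A call has 1 to 20 rows; each row shifts and turns the pose as measured when the row begins, along the tool's axes as they then stand; what a row does not reach is not made up. A row lasts 1/10 s, in which the tool goes at most 50 mm and 8.59 degrees, less where a joint would pass 70% of its speed; a pose out of reach is approached as far as the arm can. A call with a gripper value outside its range is refused whole. "jaw" is the finger opening in cm, from 0 to 8.54, set as the call begins (left out, the last holds). The fingers move at their own pace and stop on an object; "grip_force" is the grip in N (left out, the last holds). Time passes only in rows, so rows that do not move let the fingers close. It gives the time, the measured TCP pose, the force and the opening at its end, in the units of the state.
- manip.get_state(): the state, without advancing time (a new reading comes with each control period).
- eyes.get_image(name): name is "scene" or "top"; returns (picture, depth): 480x640x3 uint8, red, green, blue; 480x640 float32, m along the optical axis (not along the pixel's ray), 0 where there is no reading.
- eyes.get_calibration(name): a dict with "camera_matrix" (3x3 intrinsics, pixels), "distortion" ([k1, k2, p1, p2, k3] as OpenCV has them; the pictures are not rectified), "rvec" (rotation vector, rad) and "tvec" (3), from world to camera coordinates, as OpenCV has them. Camera axes: x right, y down, z forward; pixel columns grow to the right and rows downward; lengths in m; the calibration is good to about 2 mm. A picture is of the moment at which its call begins. get_calibration takes no time and is no camera call.
- manip.sign_off(): hands the job in, once; it reports no verdict.
The state is a dict: "clock": time; "qpos": joint angles; "qd": joint speeds; "effort": joint torques, N m; "position": TCP position; "ee_rot": TCP orientation; "contact_force": force on the tool from outside, world axes, zero at the start; "moment": the same for the moment, N m; "width": finger opening in m.
Only numpy, scipy, OpenCV 4.12 (cv2) and the standard library are available. Lean on these libraries where they do the work, as an engineer would, in place of code of your own. Each camera call takes 0.05 s, during which the arm holds its last target.

## Working session

There is one attempt and no reset: what is moved stays moved. The work goes in short steps, Python scripts to look and compute and a tool call to move; the robot and the scene stay as the last step left them, time stands still between calls to the robot, and variables do not carry over. Pictures are saved under pics/ and viewed, and the job is handed in when it is done.

Besides the shell and the picture viewer there is one more tool, called after ">>>" as name(argument=value, ...), one argument or row to a line, values as JSON. servo_tool: Moves the arm, as the interface text tells. Its arguments: {"type":"object","properties":{"deltas":{"type":"array","items":{"type":"number"}},"jaw":{"type":"number"},"grip_force":{"type":"number"}},"required":["deltas"]}

```bash
mkdir -p pics; python3 - <<'E'
from rig import manip, eyes
import cv2, numpy as np
print(manip.get_state())
for n in ("scene","top"):
    im,d=eyes.get_image(n); c=eyes.get_calibration(n)
    print(n,c)
    cv2.imwrite(f"pics/{n}0.png",im[:,:,::-1]); np.savez(f"{n}0.npz",im=im,d=d)
E
```

```text
{'clock': 0.0, 'qpos': array([-1.36095477e+00,  2.76578520e-01,  1.50613523e+00, -1.03330034e-05,
        1.36069025e+00, -1.21010939e-01]), 'qd': array([-0.00045978, -0.0002825 , -0.00094659,  0.00193482,  0.00033435,
       -0.00019851]), 'effort': array([-1.72014797e-04, -4.16775906e+01, -2.45806199e+01,  6.28902762e-05,
        1.11919572e-02, -1.21005687e-05]), 'position': array([ 0.18666301, -0.54329986,  0.23044827]), 'ee_rot': array([-9.04554843e-04,  9.86347671e-01,  1.64673775e-01, -4.52594163e-05]), 'contact_force': array([ 0.22474963, -0.11262674,  0.34433628]), 'moment': array([-0.00333757,  0.06287606, -0.03333355]), 'width': 0.08577579434853815}
scene {'camera_matrix': array([[476.98588177,   0.        , 326.47467889],
       [  0.        , 476.98588177, 242.65548009],
       [  0.        ,   0.        ,   1.        ]]), 'distortion': array([-0.02825873,  0.        ,  0.        ,  0.        ,  0.        ]), 'rvec': array([ 0.65682508, -2.67577813,  1.10172395]), 'tvec': array([0.54861101, 0.27388626, 0.9121554 ])}
top {'camera_matrix': array([[493.73548291,   0.        , 327.11358965],
       [  0.        , 493.73548291, 226.8601699 ],
       [  0.        ,   0.        ,   1.        ]]), 'distortion': array([-0.07126053,  0.        ,  0.        ,  0.        ,  0.        ]), 'rvec': array([ 2.14900638, -2.1772835 ,  0.11431907]), 'tvec': array([0.00781918, 0.64059136, 1.13689484])}
```

View pics/scene0.png

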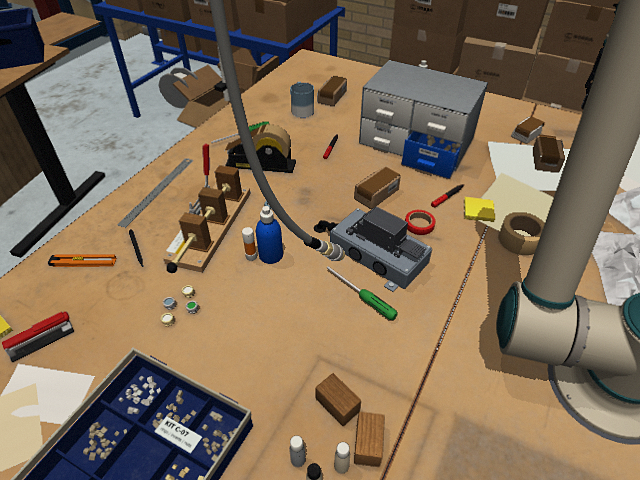

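View pics/top0.png

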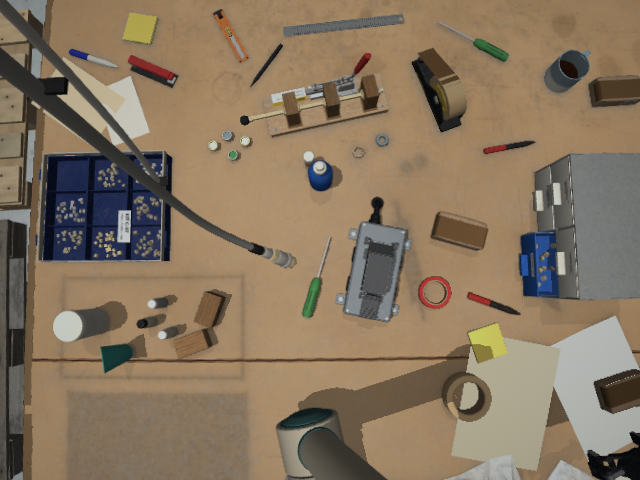

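The top view shows the box around (377,270), with the catch end toward the robot (down) and a hose/cable ending near (285,260). Next I zoom in and use depth.

```bash
cat > h.py <<'E'
import numpy as np, cv2
from rig import manip, eyes
def cal(n):
    c=eyes.get_calibration(n); R,_=cv2.Rodrigues(c["rvec"]); return c["camera_matrix"],c["distortion"],R,c["tvec"]
def pts(n,uv,d):
    K,D,R,t=cal(n); uv=np.asarray(uv,float).reshape(-1,2)
    n_=cv2.undistortPoints(uv[:,None],K,D)[:,0]
    P=np.c_[n_,np.ones(len(n_))]*np.asarray(d).reshape(-1,1)
    return (P-t)@R
def plane(n,uv,z):
    K,D,R,t=cal(n); uv=np.asarray(uv,float).reshape(-1,2)
    n_=cv2.undistortPoints(uv[:,None],K,D)[:,0]
    r=np.c_[n_,np.ones(len(n_))]@R; c=-R.T@t
    return c+r*((z-c[2])/r[:,2])[:,None]
def proj(n,P):
    K,D,R,t=cal(n); return cv2.projectPoints(np.asarray(P,float).reshape(-1,1,3),cv2.Rodrigues(R)[0],t,K,D)[0][:,0]
def cloud(n,d):
    v,u=np.mgrid[0:480,0:640]; P=pts(n,np.c_[u.ravel(),v.ravel()],d.ravel()).reshape(480,640,3); P[d==0]=np.nan; return P
def snap(tag,names=("scene","top")):
    o={}
    for n in names:
        im,d=eyes.get_image(n); cv2.imwrite(f"pics/{n}_{tag}.png",im[:,:,::-1]); np.savez(f"{n}_{tag}.npz",im=im,d=d); o[n]=(im,d)
    return o
def crop(im,x0,y0,x1,y1,f,path):
    cv2.imwrite(path,cv2.resize(im[y0:y1,x0:x1,::-1],None,fx=f,fy=f,interpolation=cv2.INTER_CUBIC))
E
python3 - <<'E'
from h import *
a=np.load("top0.npz"); s=np.load("scene0.npz")
crop(a['im'],280,190,480,340,4,"pics/topc.png"); crop(s['im'],300,160,460,300,5,"pics/scenec.png")
P=cloud("top",a['d'])
for uv in [(377,270),(285,260),(250,245),(150,165),(60,85),(320,178),(460,228),(436,290),(310,300),(377,203),(365,310)]:
    print(uv,P[uv[1],uv[0]].round(3))
E
```

```text
(377, 270) [ 0.535 -0.109  0.115]
(285, 260) [0.556 0.085 0.196]
(250, 245) [0.582 0.145 0.27 ]
(150, 165) [0.806 0.441 0.003]
(60, 85) [0.657 0.192 0.862]
(320, 178) [0.744 0.014 0.106]
(460, 228) [ 0.632 -0.313  0.052]
(436, 290) [ 0.487 -0.262 -0.   ]
(310, 300) [0.469 0.042 0.024]
(377, 203) [ 0.697 -0.121  0.03 ]
(365, 310) [ 0.447 -0.083  0.083]
```

View pics/topc.png

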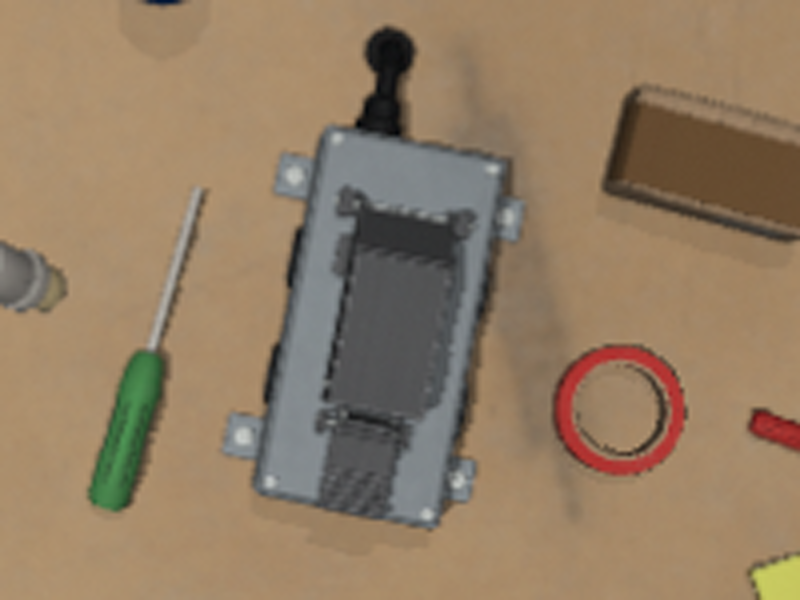

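View pics/scenec.png

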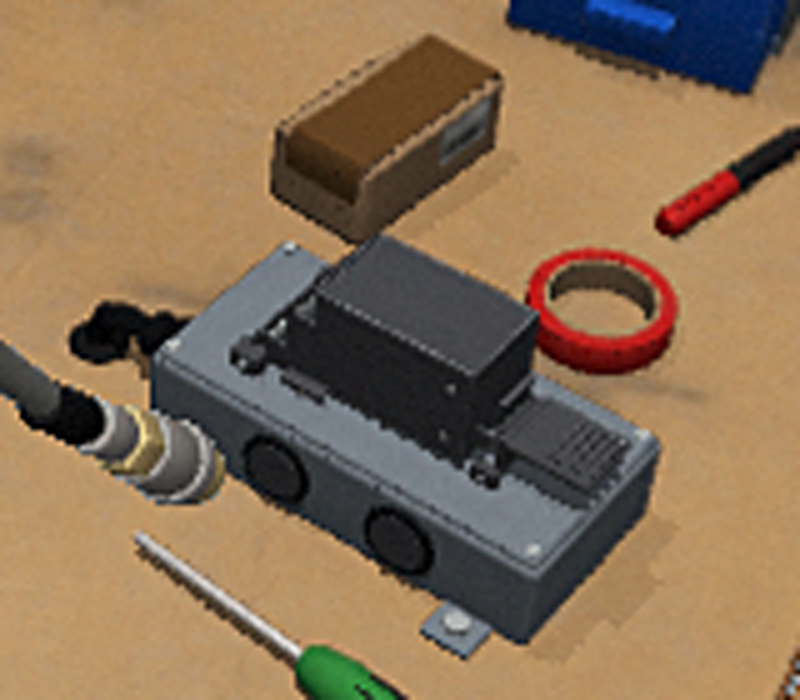

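```bash
python3 - <<'E'
from h import *
for n,f in (("top","top0.npz"),("scene","scene0.npz")):
    a=np.load(f); P=cloud(n,a['d'])
    m=(abs(P[...,0]-.54)<.2)&(abs(P[...,1]+.11)<.14)
    b=m&(abs(P[...,2]-.055)<.007)
    nb,lab,st,_=cv2.connectedComponentsWithStats(b.astype(np.uint8))
    k=1+st[1:,4].argmax(); print(st[k])
    q=P[lab==k][:,:2]
    r=cv2.minAreaRect((q*1000).astype(np.float32)); print(n,r, np.median(P[lab==k][:,2])); 
    g=m&(abs(P[...,2]-.115)<.006); nb,lab,st,_=cv2.connectedComponentsWithStats(g.astype(np.uint8)); k=1+st[1:,4].argmax()
    q=P[lab==k][:,:2]; r=cv2.minAreaRect((q*1000).astype(np.float32)); print('guard',r,cv2.boxPoints(r).round(0).tolist(), np.median(P[lab==k][:,2]))
# screws top corners by pixel rays at z=.055 : full-res px from crop/4
K=np.array([[337,138],[493,169],[270,481],[427,514]])/4+[280,190]
print(plane("top",K,.055).round(4))
C=np.array([[330,127],[510,157],[258,490],[436,526]])/4+[280,190]
print(plane("top",C,.055).round(4))
S=np.array([[290,248],[172,345],[533,550],[645,435]])/5+[300,160]
print(plane("scene",S,.055).round(4))
E
```

```text
[ 344  221   62  101 2484]
top ((535.3441772460938, -109.23622131347656), (111.36661529541016, 220.3090362548828), 78.13343811035156) 0.054910574367903524
guard ((531.8795776367188, -110.3043212890625), (54.44891357421875, 92.98532104492188), 77.5443115234375) [[481.0, -127.0], [571.0, -147.0], [583.0, -94.0], [492.0, -74.0]] 0.1153087214627755
[ 330  208  102   68 1674]
scene ((534.6187744140625, -107.51008605957031), (108.5296401977539, 219.93783569335938), 78.12727355957031) 0.05516507022745845
guard ((529.932373046875, -108.70720672607422), (57.92949295043945, 92.77930450439453), 78.81909942626953) [[479.0, -128.0], [570.0, -146.0], [581.0, -89.0], [490.0, -71.0]] 0.11554126045258442
[[ 0.6428 -0.0874  0.055 ]
 [ 0.6234 -0.1781  0.055 ]
 [ 0.4453 -0.0449  0.055 ]
 [ 0.4252 -0.1347  0.055 ]]
[[ 0.6494 -0.0834  0.055 ]
 [ 0.6303 -0.1882  0.055 ]
 [ 0.4403 -0.038   0.055 ]
 [ 0.4183 -0.1397  0.055 ]]
[[ 0.6219 -0.1761  0.055 ]
 [ 0.6423 -0.0867  0.055 ]
 [ 0.4441 -0.0446  0.055 ]
 [ 0.4235 -0.1347  0.055 ]]
```

Both views agree: the box origin is at about (0.539, -0.111) with yaw -12.0°. The guard top rectangle fits too. Next: a helper that expresses box-frame targets as tool-frame deltas, then the first move.

```bash
cat >> h.py <<'E'
from scipy.spatial.transform import Rotation as Ro
O=np.array([.539,-.111,0]); Y=np.deg2rad(-12.0)
B=np.array([[np.cos(Y),-np.sin(Y),0],[np.sin(Y),np.cos(Y),0],[0,0,1]])
def tobox(p): return (np.asarray(p)-O)@B*1000
def frombox(p): return O+B@(np.asarray(p,float)/1000)
RT=B@np.diag([1,-1,-1.])   # tool x along box x, z down
def rep(target=None,pitch=0):
    s=manip.get_state(); w,x,y,z=s['ee_rot']; R=Ro.from_quat([x,y,z,w]).as_matrix()
    print('t %.2f'%s['clock'],'box mm',tobox(s['position']).round(1),'F box',(s['contact_force']@B).round(1),'w %.1f'%(s['width']*1000),'q',s['qpos'].round(2))
    print('rotvec to RT deg',np.rad2deg(Ro.from_matrix(R.T@RT).as_rotvec()).round(2))
    if target is not None: print('tool delta cm',((frombox(target)-s['position'])@R*100).round(2))
E
python3 -c "
from h import *
rep([-102,0,120]); print(frombox([-102,0,79]), proj('top',frombox([-102,0,79])),proj('top',frombox([-55,0,115])))"
```

```text
t 0.10 box mm [-254.8 -496.2  230.5] F box [-0.8 -0.3 -0.1] w 85.3 q [-1.36  0.28  1.51  0.    1.36 -0.12]
rotvec to RT deg [-1.000e-01  1.000e-02  3.095e+01]
tool delta cm [ 38.62 -34.68  11.12]
[ 0.43922894 -0.08979301  0.079     ] [[367.89415195 313.31639719]] [[373.22519262 293.05823915]]
```

>>> servo_tool(
  deltas=[0, 0, 0, 0, 0, 7.7, 0, 0, 0, 0, 0, 7.7, 0, 0, 0, 0, 0, 7.7, 0, 0, 0, 0, 0, 7.7],
  jaw=0,
  grip_force=30,
)

```text
clock: 0.5
position: [0.1864, -0.542, 0.2283]
ee_rot: [-0.003, 0.994, -0.113, -0.001]
contact_force: [0.2, -0.4, -0.0]
width: 0.0281
```

>>> servo_tool(
  deltas=[0.5, -1.5, 0.2, 0, 0, 0, 1.2, -4, 0.6, 0, 0, 0, 1.3, -4.2, 0.8, 0, 0, 0, 1.3, -4.2, 0.8, 0, 0, 0, 1.3, -4.2, 0.8, 0, 0, 0, 1.3, -4.2, 0.8, 0, 0, 0, 1.3, -4.2, 0.8, 0, 0, 0, 1.3, -4.2, 0.8, 0, 0, 0, 1.3, -4.2, 0.8, 0, 0, 0, 1.3, -4.2, 0.8, 0, 0, 0, 1.2, -4, 0.8, 0, 0, 0, 0.9, -3, 0.8, 0, 0, 0, 0.6, -2, 0.8, 0, 0, 0, 0.3, -1, 0.5, 0, 0, 0],
)

```text
clock: 1.9
position: [0.441, -0.0621, 0.1233]
ee_rot: [-0.008, 0.996, -0.094, -0.002]
contact_force: [0.2, -0.6, 0.8]
width: 0.0001
```

```bash
python3 -c "
from h import *
rep([-102,0,84])"
```

```text
t 1.90 box mm [-106.    27.5  123.3] F box [ 0.4 -0.6  0.8] w 0.1 q [-0.31  0.18  1.93  0.02  1.04  1.44]
rotvec to RT deg [-0.87  0.31  1.19]
tool delta cm [0.36 2.82 3.89]
```

>>> servo_tool(
  deltas=[0.2, 1.2, 0, -0.3, 0, 0.5, 0.1, 1.0, 0.5, -0.3, 0, 0.4, 0.0, 0.5, 1.0, -0.2, 0, 0.2, 0, 0, 0.8, 0, 0, 0, 0, 0, 0.5, 0, 0, 0, 0, 0, 0.1, 0, 0, 0, 0, 0, 0, 0, 0, 0],
)

```text
clock: 2.6
position: [0.4353, -0.0925, 0.0906]
ee_rot: [-0.0, 0.995, -0.104, -0.004]
contact_force: [-0.3, -0.0, -0.1]
width: 0.0002
```

```bash
python3 -c "
from h import *
rep([-102,0,82])"
```

```text
t 2.60 box mm [-105.2   -3.4   90.6] F box [-0.2 -0.1 -0.1] w 0.2 q [-0.36  0.22  1.98 -0.    0.95  1.42]
rotvec to RT deg [0.03 0.51 0.1 ]
tool delta cm [ 0.33 -0.34  0.86]
```

>>> servo_tool(
  deltas=[0.15, -0.15, 0.3, 0, 0.2, 0, 0.15, -0.15, 0.25, 0, 0.2, 0, 0, 0, 0.15, 0, 0, 0, 0, 0, 0, 0, 0, 0],
)

```text
clock: 3.0
position: [0.4398, -0.0899, 0.0835]
ee_rot: [0.0, 0.995, -0.104, 0.0]
contact_force: [0.3, -0.2, 0.8]
width: -0.0001
```

```bash
python3 -c "
from h import *
rep([-102,0,80])"
```

```text
t 3.00 box mm [-101.5   -0.    83.5] F box [ 0.4 -0.2  0.8] w -0.1 q [-0.36  0.23  1.99 -0.    0.92  1.42]
rotvec to RT deg [ 0.03 -0.01  0.11]
tool delta cm [-0.05 -0.    0.35]
```

>>> servo_tool(
  deltas=[0, 0, 0.15, 0, 0, 0, 0, 0, 0.15, 0, 0, 0, 0, 0, 0.15, 0, 0, 0, 0, 0, 0.1, 0, 0, 0, 0, 0, 0.1, 0, 0, 0],
)

```text
clock: 3.5
position: [0.4393, -0.0896, 0.0772]
ee_rot: [0.0, 0.995, -0.103, -0.0]
contact_force: [-2.4, 0.3, 4.8]
width: 0.0001
```

>>> servo_tool(
  deltas=[0, 0, 0.1, 0, 0, 0],
)

```text
clock: 3.6
position: [0.4388, -0.0895, 0.0763]
ee_rot: [0.0, 0.995, -0.103, -0.001]
contact_force: [-2.2, 0.6, 5.4]
width: 0.0002
```

>>> servo_tool(
  deltas=[0, 0, 0.1, 0, 0, 0],
)

```text
clock: 3.7
position: [0.4383, -0.0894, 0.0755]
ee_rot: [0.0, 0.995, -0.103, -0.001]
contact_force: [-2.7, 0.1, 5.5]
width: -0.0001
```

>>> servo_tool(
  deltas=[0, 0, 0.1, 0, 0, 0],
)

```text
clock: 3.8
position: [0.4378, -0.0893, 0.0747]
ee_rot: [0.0, 0.995, -0.103, -0.002]
contact_force: [-2.7, 1.0, 5.9]
width: 0.0002
```

>>> servo_tool(
  deltas=[0, 0, 0.1, 0, 0, 0],
)

```text
clock: 3.9
position: [0.4374, -0.0892, 0.0738]
ee_rot: [0.0, 0.995, -0.103, -0.002]
contact_force: [-2.4, -0.2, 4.6]
width: -0.0
```

```bash
python3 - <<'E'
from h import *
o=snap('c1'); rep()
crop(o['scene'][0],300,160,460,300,5,"pics/c1s.png")
E
```

```text
t 4.00 box mm [-104.     0.2   73.8] F box [-2.6 -0.8  4.2] w 0.1 q [-0.36  0.24  2.   -0.    0.9   1.42]
rotvec to RT deg [0.05 0.23 0.18]
```

View pics/c1s.png

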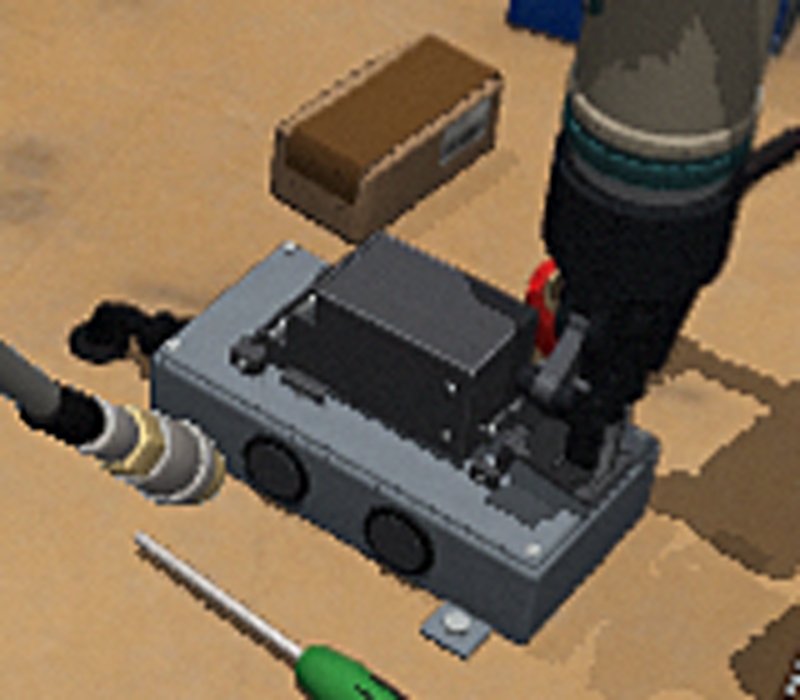

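The guard still looks shut, but the force just dropped, so it may be releasing. I'll hold and look again.

>>> servo_tool(
  deltas=[0.05, 0, 0.0, 0, 0, 0, 0, 0, 0, 0, 0, 0],
)

```text
clock: 4.2
position: [0.4374, -0.0892, 0.0739]
ee_rot: [0.0, 0.995, -0.103, -0.002]
contact_force: [-1.9, -0.1, 3.5]
width: 0.0001
```

```bash
python3 - <<'E'
from h import *
o=snap('c2',("scene",)); rep()
crop(o['scene'][0],300,160,460,300,4,"pics/c2s.png")
E
```

```text
t 4.25 box mm [-103.9    0.2   73.8] F box [-3.  -0.5  5.3] w 0.0 q [-0.36  0.24  2.   -0.    0.9   1.42]
rotvec to RT deg [0.05 0.28 0.18]
```

View pics/c2s.png

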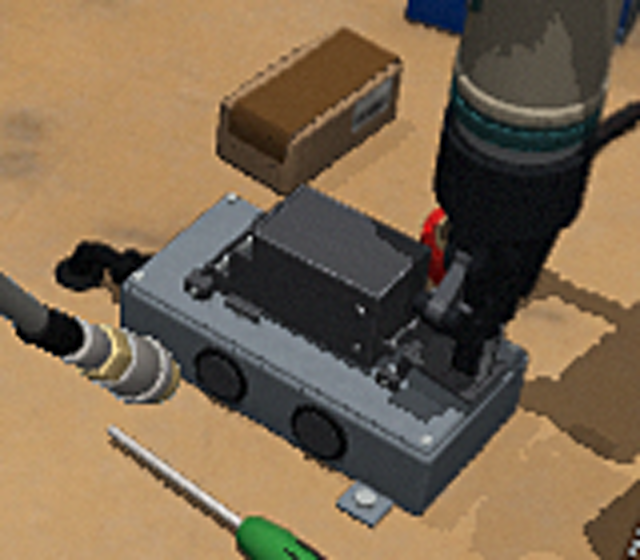

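>>> servo_tool(
  deltas=[0.05, 0, 0.1, 0, 0, 0],
)

```text
clock: 4.35
position: [0.437, -0.0891, 0.0729]
ee_rot: [0.0, 0.995, -0.103, -0.003]
contact_force: [-5.0, -0.5, 6.2]
width: 0.0001
```

>>> servo_tool(
  deltas=[0.05, 0, 0.1, 0, 0, 0],
)

```text
clock: 4.45
position: [0.4365, -0.089, 0.0717]
ee_rot: [-0.0, 0.995, -0.103, -0.004]
contact_force: [-3.8, -0.3, 4.9]
width: -0.0002
```

```bash
python3 - <<'E'
from h import *
o=snap('c3',("scene",)); rep()
a=np.load('scene_c2.npz')['d']; P=cloud('scene',o['scene'][1]); 
b=P.reshape(-1,3); q=tobox(b); m=(abs(q[:,1])<20)&(q[:,0]>-50)&(q[:,0]<40)&(q[:,2]>100)&(q[:,2]<170)
print(np.polyfit(q[m,0],q[m,2],1),m.sum())
crop(o['scene'][0],300,160,460,300,4,"pics/c3s.png")
E
```

```text
t 4.50 box mm [-105.     0.2   71.6] F box [-3.7 -0.5  5.4] w -0.1 q [-0.36  0.25  2.   -0.    0.9   1.42]
rotvec to RT deg [0.05 0.52 0.2 ]
[-4.15888136e-02  1.17984207e+02] 452
```

>>> servo_tool(
  deltas=[0.0, 0, 0.0, 0, 0, 0, 0, 0, 0, 0, 0, 0],
)

```text
clock: 4.7
position: [0.4363, -0.0889, 0.0715]
ee_rot: [-0.0, 0.995, -0.103, -0.005]
contact_force: [-1.9, 0.3, 5.5]
width: 0.0004
```

```bash
cat >> h.py <<'E'
def gslope(P):
    q=tobox(P.reshape(-1,3)); m=(abs(q[:,1])<20)&(q[:,0]>-50)&(q[:,0]<40)&(q[:,2]>100)&(q[:,2]<190)
    return np.polyfit(q[m,0],q[m,2],1),m.sum()
E
python3 - <<'E'
from h import *
for t in ('c1','c2','c3'): print(t,gslope(cloud('scene',np.load(f'scene_{t}.npz')['d'])))
o=snap('c4',("scene",)); rep()
print(gslope(cloud('scene',o['scene'][1])))
E
```

```text
c1 (array([-1.60616272e-02,  1.16541518e+02]), np.int64(450))
c2 (array([-2.04852441e-02,  1.16483982e+02]), np.int64(441))
c3 (array([-4.15888136e-02,  1.17984207e+02]), np.int64(452))
t 4.75 box mm [-105.     0.2   71.6] F box [-2.3  0.2  6.3] w 0.2 q [-0.36  0.25  2.   -0.    0.9   1.42]
rotvec to RT deg [0.05 0.53 0.2 ]
(array([2.29157939e-02, 1.27403969e+02]), np.int64(531))
```

The guard is rising (mean top height 118 → 127 mm). I'll hold briefly, then lift off the pad.

>>> servo_tool(
  deltas=[0, 0, 0, 0, 0, 0, 0, 0, 0, 0, 0, 0, 0, 0, 0, 0, 0, 0, 0, 0, -0.3, 0, 0, 0, 0, 0, -1, 0, 0, 0],
  jaw=8.5,
)

```text
clock: 5.25
position: [0.4387, -0.0892, 0.0846]
ee_rot: [-0.0, 0.995, -0.103, -0.003]
contact_force: [-0.5, 0.0, 0.3]
width: 0.0724
```

```bash
python3 - <<'E'
from h import *
o=snap('c5',("scene",)); rep([-102,0,160])
crop(o['scene'][0],300,160,460,300,4,"pics/c5s.png")
E
```

```text
t 5.30 box mm [-101.2    0.3   86.4] F box [ 0.5 -0.3  0.7] w 79.0 q [-0.36  0.23  1.98 -0.    0.93  1.42]
rotvec to RT deg [0.03 0.1  0.16]
tool delta cm [-0.1   0.04 -7.36]
```

View pics/c5s.png

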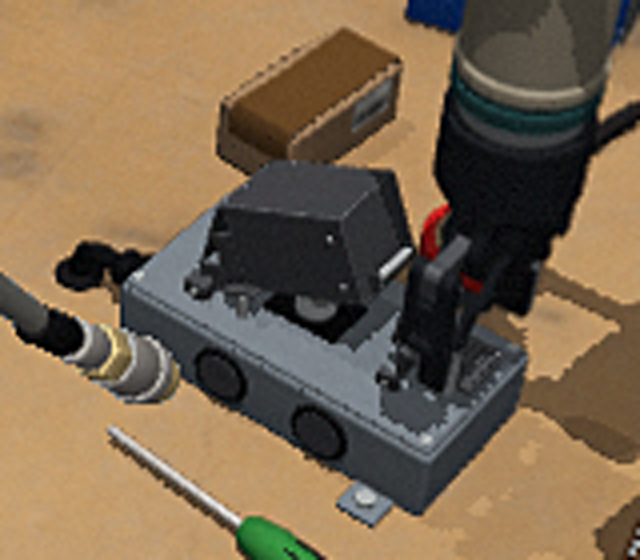

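The guard is ajar at about 0.4 rad (front edge near (400,250) in the crop). Next I raise the arm to pinch height and slide in over the guard with the jaws open.

>>> servo_tool(
  deltas=[0, 0, -1.2, 0, 0, 0, 0.5, 0, -1.0, 0, 0, 0, 1.5, 0, 0, 0, 0, 0, 2.0, 0, 0, 0, 0, 0, 2.0, 0, 0, 0, 0, 0, 1.2, 0, 0, 0, 0, 0, 0.4, 0, 0, 0, 0, 0, 0, 0, 0, 0, 0, 0],
)

```text
clock: 6.1
position: [0.5186, -0.1067, 0.1126]
ee_rot: [0.001, 0.995, -0.103, 0.002]
contact_force: [-0.7, 0.3, 0.0]
width: 0.0848
```

```bash
python3 - <<'E'
from h import *
rep([-19,0,108])
o=snap('d1'); 
crop(o['scene'][0],300,160,460,300,4,"pics/d1s.png")
P=cloud('top',o['top'][1]); q=tobox(P.reshape(-1,3))
m=(abs(q[:,1])<25)&(q[:,0]>-60)&(q[:,0]<70)&(q[:,2]>85)&(q[:,2]<165)
for a in range(-60,70,10):
    k=m&(abs(q[:,0]-a)<5)
    if k.sum(): print(a,k.sum(),q[k,2].mean().round(1),q[k,1].min().round(),q[k,1].max().round())
E
```

```text
t 6.10 box mm [-20.8   0.  112.6] F box [-0.8  0.1  0. ] w 84.8 q [-0.33  0.3   1.79 -0.    1.05  1.45]
rotvec to RT deg [ 0.12 -0.26  0.16]
tool delta cm [0.18 0.   0.46]
50 4 124.2 -25.0 -14.0
60 39 113.4 -25.0 5.0
```

View pics/d1s.png

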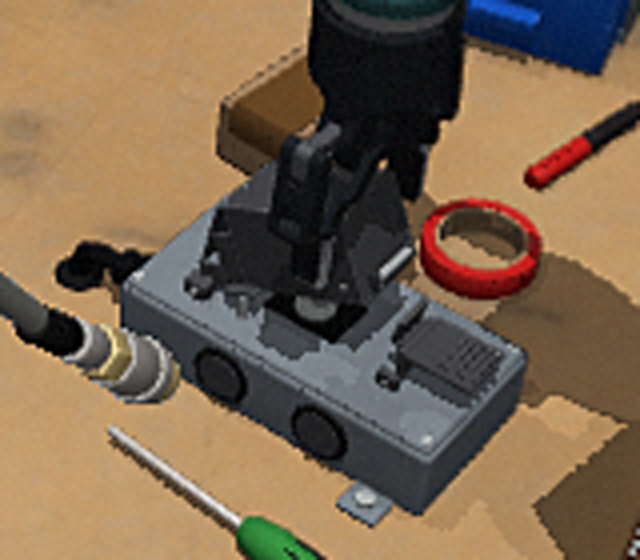

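>>> servo_tool(
  deltas=[0.1, 0, 0.3, 0, 0, 0, 0, 0, 0, 0, 0, 0, 0, 0, 0, 0, 0, 0, 0, 0, 0, 0, 0, 0],
  jaw=0,
  grip_force=25,
)

```text
clock: 6.6
position: [0.5163, -0.1072, 0.1095]
ee_rot: [0.002, 0.995, -0.103, 0.001]
contact_force: [2.8, -1.2, -2.3]
width: 0.0534
```

```bash
python3 - <<'E'
from h import *
rep()
r=np.array([-99,34.])
# candidate: pinch point assumed = TCP z+19+~4
p=tobox(manip.get_state()['position']); v=np.array([p[0]-60,p[2]+22-61]); R=np.hypot(*v); a=np.arctan2(v[1],-v[0])
print(R,a)
for t in np.arange(0,1.36,.1):
    print(round(.4+t,2),(60-R*np.cos(a+t)-p[0]).round(1),(61+R*np.sin(a+t)-22-p[2]).round(1))
E
```

```text
t 6.60 box mm [-23.   -1.  109.5] F box [ 3.  -0.6 -2.3] w 53.4 q [-0.33  0.3   1.79 -0.    1.04  1.44]
rotvec to RT deg [ 0.21 -0.13  0.17]
108.9211258499674 0.7037801385241519
0.4 0.0 -0.0
0.5 7.5 7.9
0.6 15.7 15.1
0.7 24.5 21.4
0.8 34.0 26.8
0.9 44.0 31.2
1.0 54.3 34.6
1.1 64.9 36.9
1.2 75.7 38.2
1.3 86.6 38.4
1.4 97.5 37.5
1.5 108.2 35.5
1.6 118.6 32.5
1.7 128.7 28.4
```

>>> servo_tool(
  deltas=[0.35, 0, -0.4, 0, 0, 0, 0.38, 0, -0.4, 0, 0, 0, 0.4, 0, -0.36, 0, 0, 0, 0.42, 0, -0.36, 0, 0, 0, 0.44, 0, -0.32, 0, 0, 0, 0.44, 0, -0.32, 0, 0, 0, 0.47, 0, -0.27, 0, 0, 0, 0.48, 0, -0.27, 0, 0, 0, 0.5, 0, -0.22, 0, 0, 0],
)

```text
clock: 7.5
position: [0.5496, -0.1143, 0.1363]
ee_rot: [0.001, 0.995, -0.104, -0.008]
contact_force: [-2.9, -2.3, -2.6]
width: 0.054
```

```bash
python3 - <<'E'
from h import *
rep([34.3-23,0,109.5+26.8])
E
```

```text
t 7.50 box mm [ 11.1  -1.  136.3] F box [-2.4 -2.9 -2.6] w 54.0 q [-0.33  0.33  1.67 -0.01  1.16  1.46]
rotvec to RT deg [0.2  0.96 0.09]
tool delta cm [ 0.02 -0.1   0.  ]
```

>>> servo_tool(
  deltas=[0.5, 0, -0.24, 0, 0, 0, 0.5, 0, -0.22, 0, 0, 0, 0.52, 0, -0.18, 0, 0, 0, 0.52, 0, -0.17, 0, 0, 0, 0.53, 0, -0.13, 0, 0, 0, 0.53, 0, -0.12, 0, 0, 0, 0.54, 0, -0.07, 0, 0, 0, 0.54, 0, -0.06, 0, 0, 0, 0.55, 0, -0.01, 0, 0, 0, 0.55, 0, 0, 0, 0, 0, 0.55, 0, 0.03, 0, 0, 0, 0.55, 0, 0.05, 0, 0, 0],
)

```text
clock: 8.7
position: [0.6159, -0.1286, 0.1471]
ee_rot: [0.001, 0.995, -0.104, -0.011]
contact_force: [-4.8, -1.0, -4.0]
width: 0.0534
```

```bash
python3 - <<'E'
from h import *
rep([97.5-23,0,109.5+37.5])
E
```

```text
t 8.70 box mm [ 78.9  -1.2 147.1] F box [-4.5 -2.  -4. ] w 53.4 q [-0.31  0.42  1.5  -0.01  1.24  1.47]
rotvec to RT deg [0.23 1.2  0.1 ]
tool delta cm [-0.44 -0.12  0.02]
```

>>> servo_tool(
  deltas=[0.53, 0, 0.12, 0, 0, 0, 0.53, 0, 0.14, 0, 0, 0, 0.52, 0, 0.17, 0, 0, 0, 0.5, 0, 0.2, 0, 0, 0, 0.48, 0, 0.22, 0, 0, 0, 0.4, 0, 0.2, 0, 0, 0],
)

```text
clock: 9.3
position: [0.6484, -0.1355, 0.1365]
ee_rot: [0.001, 0.995, -0.104, -0.009]
contact_force: [-4.0, -1.5, -0.9]
width: 0.054
```

```bash
python3 - <<'E'
from h import *
rep([133.5-23,0,109.5+26])
E
```

```text
t 9.30 box mm [112.1  -1.2 136.5] F box [-3.6 -2.3 -0.9] w 54.0 q [-0.31  0.47  1.43 -0.01  1.25  1.47]
rotvec to RT deg [0.24 1.04 0.11]
tool delta cm [-0.16 -0.12  0.1 ]
```

>>> servo_tool(
  deltas=[0.3, 0, 0.12, 0, 0, 0, 0.2, 0, 0.1, 0, 0, 0],
)

```text
clock: 9.5
position: [0.6537, -0.1366, 0.1337]
ee_rot: [0.001, 0.995, -0.104, -0.01]
contact_force: [-4.2, -1.4, 0.9]
width: 0.0539
```

```bash
python3 - <<'E'
from h import *
rep()
o=snap('e1'); 
crop(o['scene'][0],290,130,450,270,4,"pics/e1s.png")
E
```

```text
t 9.50 box mm [117.5  -1.2 133.7] F box [-3.9 -2.3  0.9] w 53.9 q [-0.31  0.48  1.42 -0.01  1.25  1.47]
rotvec to RT deg [0.24 1.08 0.11]
```

View pics/e1s.png

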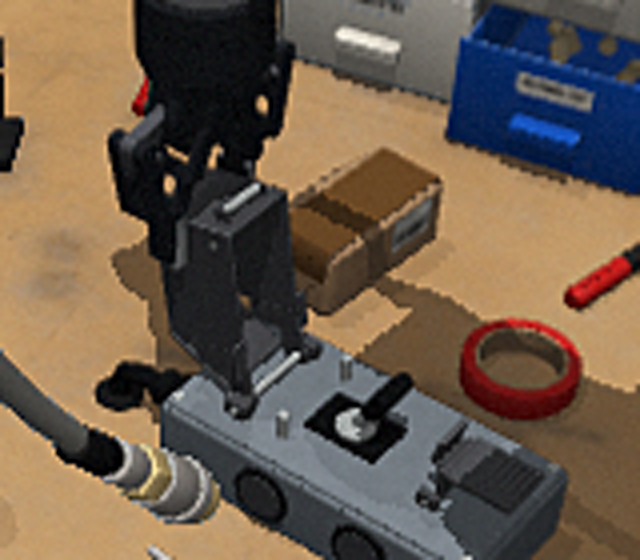

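>>> servo_tool(
  deltas=[0.25, 0, 0.12, 0, 0, 0],
)

```text
clock: 9.7
position: [0.6538, -0.1367, 0.1335]
ee_rot: [0.001, 0.995, -0.104, -0.012]
contact_force: [-14.8, 0.9, 12.8]
width: 0.0536
```

>>> servo_tool(
  deltas=[0.25, 0, 0.12, 0, 0, 0],
)

```text
clock: 9.8
position: [0.6537, -0.1366, 0.1335]
ee_rot: [0.001, 0.995, -0.104, -0.014]
contact_force: [-12.1, 0.0, 7.4]
width: 0.0532
```

```bash
python3 - <<'E'
from h import *
rep()
P=cloud('scene',np.load('scene_e1.npz')['d']); q=tobox(P.reshape(-1,3))
# bright white striker/ front wall points
m=(abs(q[:,1])<20)&(q[:,0]>50)&(q[:,0]<140)&(q[:,2]>60)&(q[:,2]<185)
for z in range(60,190,10):
    k=m&(abs(q[:,2]-z)<5)
    if k.sum(): print(z,k.sum(),np.percentile(q[k,0],[5,50,95]).round())
E
```

```text
t 9.80 box mm [117.5  -1.2 133.5] F box [-11.8  -2.5   7.4] w 53.2 q [-0.31  0.49  1.41 -0.01  1.27  1.47]
rotvec to RT deg [0.25 1.61 0.1 ]
60 42 [57. 62. 81.]
70 43 [58. 84. 95.]
80 2 [ 93.  99. 105.]
170 154 [ 80. 105. 125.]
180 55 [80. 89. 93.]
```

At the stop: the guard no longer moves and the force rises, and the picture shows it leaning past vertical. I release it gently, back off toward the catch side and check that it stands.

>>> servo_tool(
  deltas=[-0.1, 0, 0, 0, -0.8, 0, -0.0, 0, 0, 0, -0.8, 0, 0, 0, 0, 0, 0, 0, 0, 0, 0, 0, 0, 0],
  jaw=8.5,
)

```text
clock: 10.2
position: [0.6597, -0.136, 0.1368]
ee_rot: [-0.001, 0.994, -0.103, -0.02]
contact_force: [-0.4, 0.8, 0.8]
width: 0.0849
```

>>> servo_tool(
  deltas=[0, 0, -0.7, 0, 0, 0, -1, 0, -0.7, 0, 0, 0, -2, 0, -0.3, 0, 0, 0, -3, 0, 0, 0, 0, 0, -3, 0, 0, 0, 0, 0, -3, 0, 0, 0, 0, 0, -2, 0, 0, 0, 0, 0, -0.8, 0, 0, 0, 0, 0],
)

```text
clock: 11.0
position: [0.5104, -0.1041, 0.1636]
ee_rot: [-0.001, 0.995, -0.103, -0.017]
contact_force: [0.7, 0.5, -0.0]
width: 0.0853
```

```bash
python3 - <<'E'
from h import *
rep([-45,0,120])
o=snap('f1'); 
crop(o['scene'][0],290,130,450,270,4,"pics/f1s.png")
crop(o['top'][0],280,190,480,340,4,"pics/f1t.png")
E
```

```text
t 11.00 box mm [-29.4   0.8 163.6] F box [ 0.6  0.7 -0. ] w 85.3 q [-0.33  0.26  1.7  -0.01  1.21  1.45]
rotvec to RT deg [0.12 1.91 0.21]
tool delta cm [-1.42  0.07  4.41]
```

View pics/f1s.png

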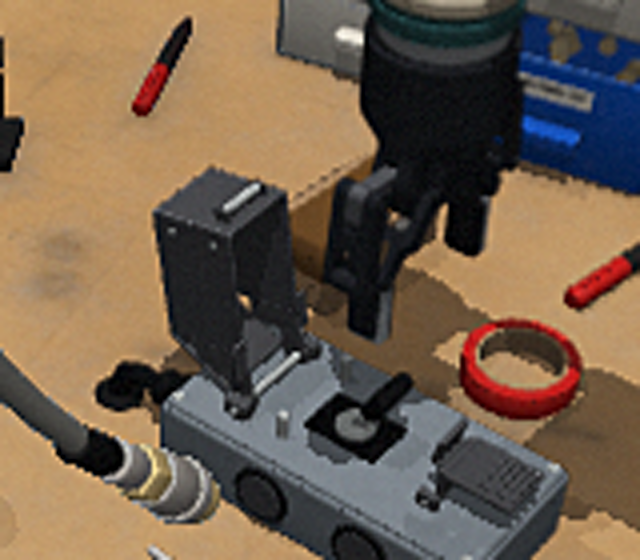

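View pics/f1t.png

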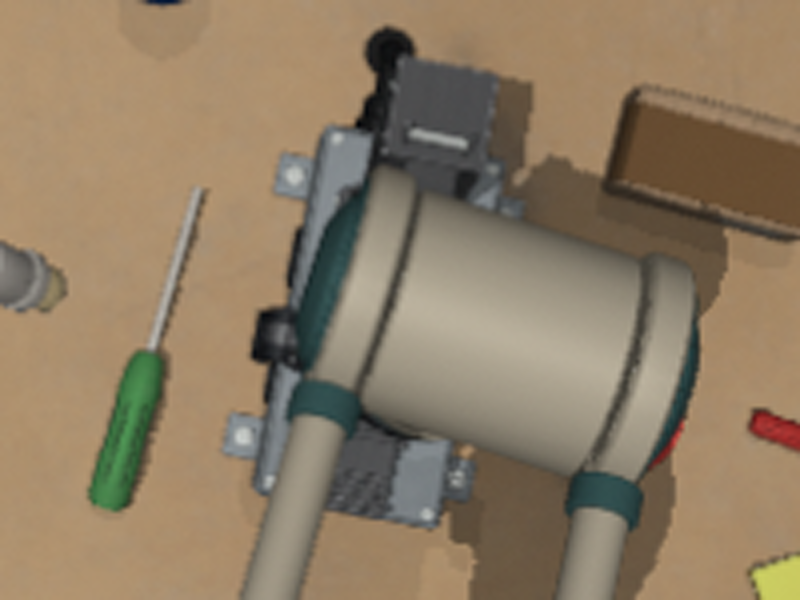

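The guard stands open by itself. The lever leans toward the catch (tip near (400,385) in the crop). I close the jaws and come down on the lever's catch side.

>>> servo_tool(
  deltas=[-0.8, 0, 0, 0, 0.9, 0, -0.7, 0, 0, 0, 0.9, 0, -0.3, 0, 0, 0, 0, 0, 0, 0, 1, 0, 0, 0, 0, 0, 2, 0, 0, 0, 0, 0, 1.2, 0, 0, 0, 0, 0, 0.5, 0, 0, 0, 0, 0, 0, 0, 0, 0],
  jaw=0,
)

```text
clock: 11.9
position: [0.4975, -0.1021, 0.1138]
ee_rot: [0.002, 0.995, -0.103, 0.003]
contact_force: [-0.4, -0.5, -0.4]
width: -0.0
```

```bash
python3 - <<'E'
from h import *
rep([-47,0,88])
o=snap('g1',("scene",)); 
crop(o['scene'][0],290,130,450,270,4,"pics/g1s.png")
E
```

```text
t 11.90 box mm [-4.250e+01  1.000e-01  1.138e+02] F box [-0.3 -0.6 -0.4] w -0.0 q [-0.34  0.27  1.83 -0.    1.03  1.44]
rotvec to RT deg [ 0.13 -0.38  0.2 ]
tool delta cm [-0.47 -0.    2.58]
```

View pics/g1s.png

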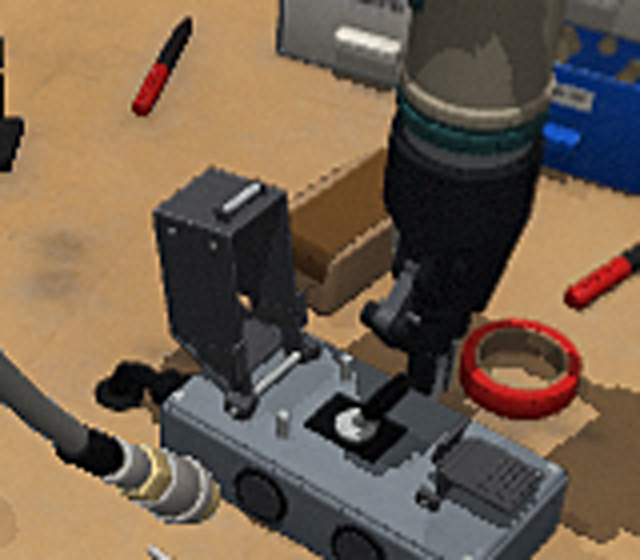

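>>> servo_tool(
  deltas=[-0.5, 0, 0.5, 0, 0, 0, 0, 0, 1, 0, 0, 0, 0, 0, 0.8, 0, 0, 0, 0, 0, 0.2, 0, 0, 0, 0.3, 0, 0, 0, 0, 0, 0.4, 0, 0, 0, 0, 0],
)

```text
clock: 12.55
position: [0.5004, -0.1029, 0.088]
ee_rot: [0.002, 0.995, -0.103, 0.004]
contact_force: [-1.1, 0.8, 0.9]
width: -0.0001
```

>>> servo_tool(
  deltas=[0.4, 0, 0, 0, 0, 0, 0.4, 0, 0, 0, 0, 0],
)

```text
clock: 12.75
position: [0.5023, -0.1032, 0.0879]
ee_rot: [0.001, 0.995, -0.102, -0.003]
contact_force: [-11.1, 1.0, 8.3]
width: 0.0
```

```bash
python3 - <<'E'
from h import *
rep([-47,0,88])
E
```

```text
t 12.75 box mm [-37.6   0.   87.9] F box [-11.1  -1.3   8.3] w 0.0 q [-0.34  0.31  1.85 -0.    0.99  1.44]
rotvec to RT deg [0.15 0.33 0.26]
tool delta cm [-0.94 -0.   -0.  ]
```

>>> servo_tool(
  deltas=[0.4, 0, 0, 0, 0, 0, 0.5, 0, 0, 0, 0, 0],
)

```text
clock: 12.95
position: [0.5022, -0.1031, 0.0878]
ee_rot: [0.0, 0.995, -0.102, -0.013]
contact_force: [-11.9, 1.6, 8.6]
width: 0.0001
```

```bash
python3 - <<'E'
from h import *
rep([-47,0,88])
E
```

```text
t 12.95 box mm [-37.6   0.1  87.8] F box [-12.   -0.9   8.6] w 0.1 q [-0.33  0.32  1.83 -0.01  1.01  1.44]
rotvec to RT deg [0.17 1.48 0.34]
tool delta cm [-0.94  0.01  0.01]
```

>>> servo_tool(
  deltas=[0.5, 0, -0.3, 0, 0.5, 0, 0.5, 0, -0.3, 0, 0.5, 0],
)

```text
clock: 13.15
position: [0.5057, -0.1036, 0.0919]
ee_rot: [0.0, 0.995, -0.101, -0.012]
contact_force: [-5.0, 0.1, -3.4]
width: 0.0001
```

```bash
python3 - <<'E'
from h import *
rep([-47,0,88])
E
```

```text
t 13.15 box mm [-34.1   0.3  91.9] F box [-5.  -0.9 -3.4] w 0.1 q [-0.33  0.32  1.82 -0.01  1.02  1.44]
rotvec to RT deg [0.16 1.37 0.4 ]
tool delta cm [-1.28  0.02  0.42]
```

Moving upward along the arc works. Continuing.

>>> servo_tool(
  deltas=[0.5, 0, -0.2, 0, 0.4, 0, 0.5, 0, -0.2, 0, 0.4, 0, 0.5, 0, -0.15, 0, 0.4, 0, 0.5, 0, -0.1, 0, 0.3, 0],
)

```text
clock: 13.55
position: [0.521, -0.1069, 0.0969]
ee_rot: [0.001, 0.995, -0.101, -0.005]
contact_force: [-3.8, -0.4, -0.5]
width: 0.0002
```

```bash
python3 - <<'E'
from h import *
rep([-6,0,96])
E
```

```text
t 13.55 box mm [-18.5   0.3  96.9] F box [-3.6 -1.2 -0.5] w 0.2 q [-0.33  0.33  1.79 -0.    1.03  1.44]
rotvec to RT deg [0.18 0.52 0.44]
tool delta cm [1.25 0.04 0.07]
```

>>> servo_tool(
  deltas=[0.5, 0, 0, 0, 0.2, 0, 0.5, 0, 0, 0, 0.2, 0, 0.5, 0, 0, 0, 0.2, 0],
)

```text
clock: 13.85
position: [0.5401, -0.1107, 0.0981]
ee_rot: [0.002, 0.995, -0.101, 0.004]
contact_force: [0.4, -0.2, -0.1]
width: -0.0001
```

```bash
python3 - <<'E'
from h import *
rep([-3,0,96])
o=snap('g2',("scene",)); 
crop(o['scene'][0],290,130,450,270,4,"pics/g2s.png")
E
```

```text
t 13.85 box mm [ 1.   0.5 98.1] F box [ 0.4 -0.1 -0.1] w -0.1 q [-0.33  0.34  1.76 -0.    1.03  1.45]
rotvec to RT deg [ 0.17 -0.52  0.42]
tool delta cm [-0.4   0.04  0.2 ]
```

View pics/g2s.png

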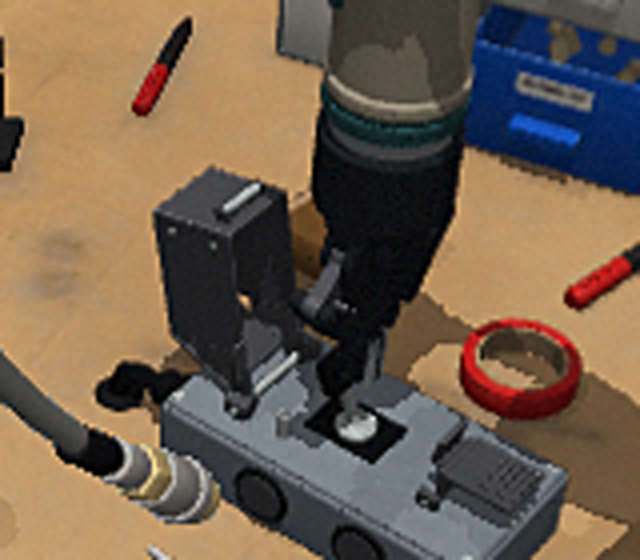

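>>> servo_tool(
  deltas=[-1, 0, -0.2, 0, -0.2, 0, -1.5, 0, -1.0, 0, -0.2, 0, -1.0, 0, -2.0, 0, 0, 0, 0, 0, -2, 0, 0, 0, 0, 0, -0.8, 0, 0, 0, 0, 0, 0, 0, 0, 0],
  jaw=8.5,
)

```text
clock: 14.5
position: [0.5042, -0.103, 0.1627]
ee_rot: [0.002, 0.995, -0.101, 0.005]
contact_force: [-0.6, 0.1, -0.1]
width: 0.0848
```

```bash
python3 - <<'E'
from h import *
rep([117.5,-1,140])
o=snap('g3',("scene",)); 
crop(o['scene'][0],290,130,450,270,4,"pics/g3s.png")
E
```

```text
t 14.50 box mm [-35.7   0.6 162.7] F box [-0.6 -0.1 -0.1] w 84.8 q [-0.34  0.23  1.75 -0.    1.15  1.44]
rotvec to RT deg [ 0.18 -0.55  0.42]
tool delta cm [15.29  0.26  2.42]
```

View pics/g3s.png

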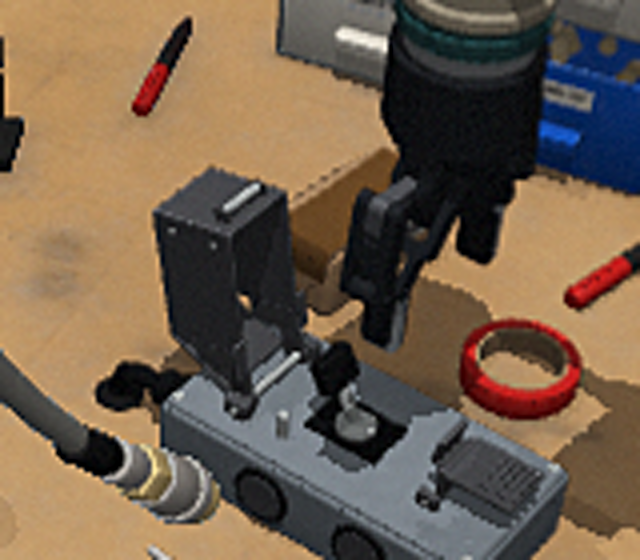

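The lever is now on, leaning toward the hinge (paddle near (335,370)), and the guard still stands. I go back to re-pinch the guard.

>>> servo_tool(
  deltas=[1, 0.1, 0.2, 0, -0.2, 0.2, 2.5, 0.1, 0.3, 0, -0.2, 0.2, 3, 0, 0.3, 0, -0.2, 0, 3, 0, 0.3, 0, 0, 0, 2.5, 0, 0.3, 0, 0, 0, 1.5, 0, 0.3, 0, 0, 0, 0.8, 0, 0.3, 0, 0, 0, 0, 0, 0, 0, 0, 0],
)

```text
clock: 15.35
position: [0.6491, -0.136, 0.1306]
ee_rot: [0.0, 0.994, -0.105, -0.007]
contact_force: [-1.2, -0.3, -0.2]
width: 0.085
```

```bash
python3 - <<'E'
from h import *
rep([117.5,-1,133])
E
```

```text
t 15.35 box mm [112.9  -1.6 130.6] F box [-1.1 -0.5 -0.2] w 85.0 q [-0.31  0.48  1.44 -0.    1.23  1.47]
rotvec to RT deg [ 0.11  0.75 -0.09]
tool delta cm [ 0.46 -0.06 -0.24]
```

>>> servo_tool(
  deltas=[0.4, -0.05, -0.2, 0, 0.7, 0, 0, 0, 0, 0, 0, 0, 0, 0, 0, 0, 0, 0, 0, 0, 0, 0, 0, 0, 0, 0, 0, 0, 0, 0],
  jaw=0,
  grip_force=30,
)

```text
clock: 15.85
position: [0.6512, -0.1361, 0.1316]
ee_rot: [0.001, 0.994, -0.106, -0.001]
contact_force: [0.8, -1.4, -3.7]
width: 0.0534
```

```bash
python3 - <<'E'
from h import *
rep()
p=tobox(manip.get_state()['position']); v=np.array([p[0]-60,p[2]+22-61]); R=np.hypot(*v); a=np.arctan2(v[1],-v[0])
print(R,a)
for t in np.arange(0,1.36,.1):
    print(round(1.75-t,2),(60-R*np.cos(a-t)).round(1),(61+R*np.sin(a-t)-22).round(1))
E
```

```text
t 15.85 box mm [115.   -1.2 131.6] F box [ 1.  -1.2 -3.7] w 53.4 q [-0.31  0.47  1.45 -0.    1.22  1.47]
rotvec to RT deg [ 0.1   0.11 -0.13]
107.70816916126306 2.106553407230887
1.75 115.0 131.6
1.65 105.5 136.6
1.55 95.5 140.7
1.45 85.2 143.7
1.35 74.6 145.7
1.25 63.9 146.6
1.15 53.1 146.5
1.05 42.4 145.3
0.95 31.9 143.0
0.85 21.6 139.6
0.75 11.8 135.3
0.65 2.4 130.0
0.55 -6.4 123.8
0.45 -14.5 116.8
```

>>> servo_tool(
  deltas=[-0.47, 0, -0.26, 0, 0, 0, -0.48, 0, -0.24, 0, 0, 0, -0.5, 0, -0.21, 0, 0, 0, -0.5, 0, -0.2, 0, 0, 0, -0.51, 0, -0.16, 0, 0, 0, -0.52, 0, -0.14, 0, 0, 0, -0.53, 0, -0.11, 0, 0, 0, -0.53, 0, -0.09, 0, 0, 0, -0.54, 0, -0.05, 0, 0, 0, -0.54, 0, -0.03, 0, 0, 0],
)

```text
clock: 16.85
position: [0.5994, -0.125, 0.1474]
ee_rot: [0.001, 0.994, -0.106, 0.002]
contact_force: [3.8, -1.2, -6.5]
width: 0.0535
```

```bash
python3 - <<'E'
from h import *
rep([64,-1,146.6])
E
```

```text
t 16.85 box mm [ 62.   -1.2 147.4] F box [ 4.  -0.4 -6.5] w 53.5 q [-0.32  0.38  1.56 -0.    1.2   1.46]
rotvec to RT deg [ 0.12 -0.28 -0.13]
tool delta cm [ 0.2  -0.02  0.08]
```

>>> servo_tool(
  deltas=[-0.4, 0, 0.05, 0, 0, 0, -0.54, 0, 0.03, 0, 0, 0, -0.54, 0, 0.06, 0, 0, 0, -0.53, 0, 0.08, 0, 0, 0, -0.53, 0, 0.11, 0, 0, 0, -0.52, 0, 0.13, 0, 0, 0, -0.51, 0, 0.16, 0, 0, 0, -0.5, 0, 0.18, 0, 0, 0, -0.49, 0, 0.21, 0, 0, 0],
)

```text
clock: 17.75
position: [0.5553, -0.1155, 0.1397]
ee_rot: [0.002, 0.994, -0.106, 0.008]
contact_force: [5.1, -0.6, -1.5]
width: 0.0537
```

```bash
python3 - <<'E'
from h import *
rep([16.7,-1,137.5])
E
```

```text
t 17.75 box mm [ 16.9  -1.  139.7] F box [ 5.1  0.5 -1.5] w 53.7 q [-0.33  0.32  1.68 -0.    1.13  1.46]
rotvec to RT deg [ 0.13 -0.95 -0.15]
tool delta cm [-0.03 -0.    0.22]
```

>>> servo_tool(
  deltas=[-0.48, 0, 0.25, 0, -0.2, 0, -0.47, 0, 0.27, 0, -0.2, 0, -0.46, 0, 0.29, 0, -0.2, 0, -0.44, 0, 0.31, 0, -0.2, 0, -0.42, 0, 0.33, 0, -0.2, 0, -0.4, 0, 0.35, 0, -0.2, 0, -0.38, 0, 0.37, 0, 0, 0, -0.2, 0, 0.2, 0, 0, 0],
)

```text
clock: 18.55
position: [0.5198, -0.1079, 0.1162]
ee_rot: [0.001, 0.994, -0.106, -0.003]
contact_force: [1.8, -1.1, 2.8]
width: 0.0535
```

```bash
python3 - <<'E'
from h import *
rep([-18.3,-1,113])
o=snap('i1',("scene",)); 
crop(o['scene'][0],290,130,450,270,4,"pics/i1s.png")
E
```

```text
t 18.55 box mm [-19.4  -1.  116.2] F box [ 2.  -0.7  2.8] w 53.5 q [-0.33  0.31  1.77 -0.    1.07  1.45]
rotvec to RT deg [ 0.14  0.36 -0.15]
tool delta cm [ 0.11 -0.    0.32]
```

View pics/i1s.png

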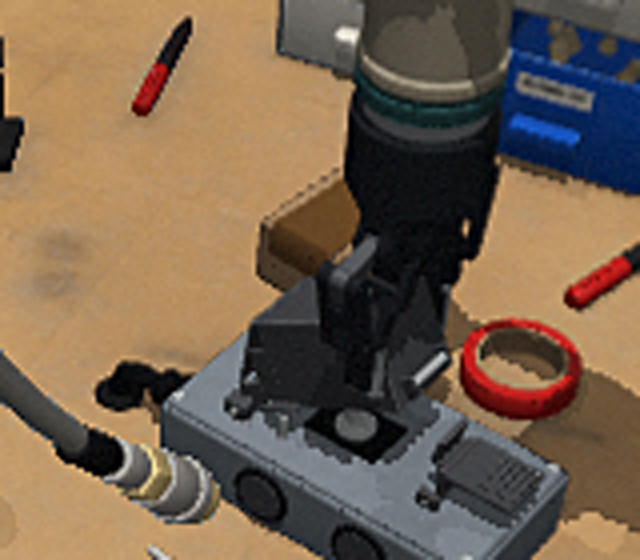

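The guard is at about 0.42 rad. The upward force shows the pins have taken over. I press a few mm further so it can't drop, then release.

>>> servo_tool(
  deltas=[-0.25, 0, 0.28, 0, 0, 0, -0.2, 0, 0.25, 0, 0, 0],
)

```text
clock: 18.8
position: [0.5145, -0.1068, 0.1104]
ee_rot: [0.001, 0.994, -0.106, -0.004]
contact_force: [0.7, -1.0, 5.1]
width: 0.0534
```

```bash
python3 - <<'E'
from h import *
rep()
E
```

```text
t 18.80 box mm [-24.9  -1.  110.4] F box [ 0.9 -0.8  5.1] w 53.4 q [-0.33  0.3   1.79 -0.    1.06  1.45]
rotvec to RT deg [ 0.14  0.44 -0.15]
```

>>> servo_tool(
  deltas=[0, 0, 0, 0, 0, 0, 0, 0, 0, 0, 0, 0, 0, 0, 0, 0, 0, 0, 0, 0, -0.5, 0, 0, 0, 0, 0, -1.5, 0, 0, 0, 0, 0, -2, 0, 0, 0, 0, 0, -1.5, 0, 0, 0, 0, 0, -0.5, 0, 0, 0],
  jaw=8.5,
)

```text
clock: 19.6
position: [0.5075, -0.1043, 0.1679]
ee_rot: [-0.001, 0.994, -0.105, -0.015]
contact_force: [0.2, 0.6, 0.8]
width: 0.0849
```

```bash
python3 - <<'E'
from h import *
rep([-18,-1,175])
o=snap('j1',("scene",)); 
crop(o['scene'][0],290,130,450,270,4,"pics/j1s.png")
q=tobox(cloud('scene',o['scene'][1]).reshape(-1,3))
m=(abs(q[:,1])<15)&(q[:,0]>-50)&(q[:,0]<60)&(q[:,2]>95)&(q[:,2]<170)
for a in range(-50,60,10):
    k=m&(abs(q[:,0]-a)<5)
    if k.sum(): print(a,k.sum(),np.percentile(q[k,2],[5,50,95]).round(1))
E
```

```text
t 19.60 box mm [-3.220e+01 -1.000e-01  1.679e+02] F box [0.1 0.7 0.8] w 84.9 q [-0.33  0.25  1.7  -0.    1.21  1.45]
rotvec to RT deg [ 0.05  1.71 -0.08]
tool delta cm [ 1.4   0.09 -0.75]
-50 27 [111.9 121.  123.9]
-40 66 [107.9 121.9 129.8]
-30 96 [129.8 140.7 151.8]
-20 28 [151.3 155.3 157. ]
-10 3 [151.7 152.6 152.8]
0 3 [145.2 145.4 146.5]
10 18 [140.6 142.3 144. ]
20 25 [135.4 138.1 140. ]
30 30 [131.2 134.3 136.2]
40 29 [127.2 129.5 132.2]
50 23 [123.5 125.  128.6]
```

View pics/j1s.png

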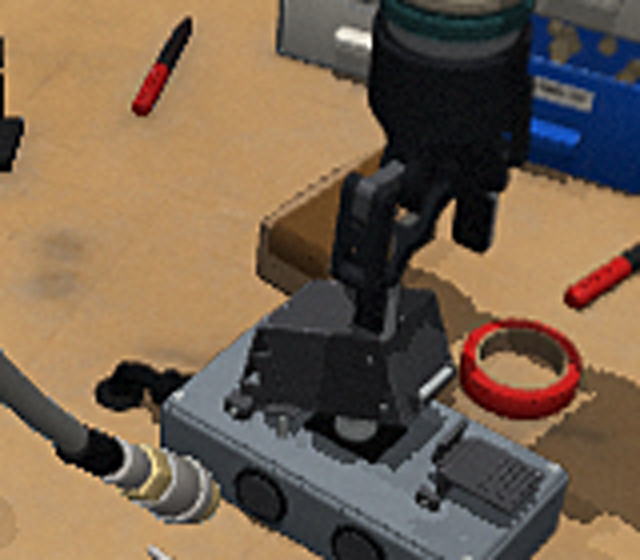

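The guard rests ajar on its pins, front top edge at about x=-25, z=155 in box mm. I rise, close the fingers and place them over the free end of the top.

>>> servo_tool(
  deltas=[0.9, 0, -0.8, 0, 0.8, 0, 0.7, 0, -0.4, 0, 0.8, 0, 0.2, 0, 0, 0, 0, 0, 0, 0, 0, 0, 0, 0, 0, 0, 0, 0, 0, 0, 0, 0, 0, 0, 0, 0],
  jaw=0,
)

```text
clock: 20.25
position: [0.5258, -0.1081, 0.1783]
ee_rot: [0.0, 0.994, -0.105, -0.002]
contact_force: [0.6, 0.2, -0.8]
width: -0.0001
```

```bash
python3 - <<'E'
from h import *
rep([-13,-1,160])
E
```

```text
t 20.25 box mm [-1.350e+01  1.000e-01  1.783e+02] F box [ 0.5  0.3 -0.8] w -0.1 q [-0.33  0.26  1.67 -0.    1.22  1.45]
rotvec to RT deg [ 0.03  0.2  -0.07]
tool delta cm [0.05 0.11 1.83]
```

>>> servo_tool(
  deltas=[0, 0.1, 0.6, 0, 0, 0, 0, 0, 0.8, 0, 0, 0, 0, 0, 0.5, 0, 0, 0, 0, 0, 0.2, 0, 0, 0, 0, 0, 0.2, 0, 0, 0],
)

```text
clock: 20.75
position: [0.5243, -0.1089, 0.1526]
ee_rot: [-0.0, 0.994, -0.105, -0.003]
contact_force: [-0.1, -0.1, 3.2]
width: -0.0
```

```bash
python3 - <<'E'
from h import *
rep([-22,-1,146.6])
E
```

```text
t 20.75 box mm [-14.8  -1.  152.6] F box [-0.1 -0.1  3.2] w -0.0 q [-0.33  0.28  1.71 -0.    1.16  1.45]
rotvec to RT deg [ 0.01  0.36 -0.08]
tool delta cm [-0.72  0.    0.6 ]
```

Contact at 3.2 N. Now following the guard's arc down.

>>> servo_tool(
  deltas=[-0.4, 0, 0.35, 0, 0, 0, -0.4, 0, 0.42, 0, 0, 0, -0.4, 0, 0.46, 0, 0, 0, -0.38, 0, 0.48, 0, 0, 0],
)

```text
clock: 21.15
position: [0.5094, -0.1057, 0.1356]
ee_rot: [0.0, 0.994, -0.105, -0.001]
contact_force: [0.7, -1.0, 3.0]
width: 0.0003
```

```bash
python3 - <<'E'
from h import *
rep([-30,-1,136.8])
E
```

```text
t 21.15 box mm [-30.1  -1.  135.6] F box [ 0.9 -0.8  3. ] w 0.3 q [-0.34  0.27  1.77 -0.    1.11  1.44]
rotvec to RT deg [ 0.02  0.11 -0.08]
tool delta cm [ 0.01  0.   -0.12]
```

>>> servo_tool(
  deltas=[-0.35, 0, 0.45, 0, 0, 0, -0.33, 0, 0.4, 0, 0, 0, -0.2, 0, 0.3, 0, 0, 0],
)

```text
clock: 21.45
position: [0.5027, -0.1043, 0.1254]
ee_rot: [0.001, 0.994, -0.105, 0.003]
contact_force: [-0.7, 0.2, 13.2]
width: 0.0001
```

```bash
python3 - <<'E'
from h import *
rep([-43,-1,115])
E
```

```text
t 21.45 box mm [-36.9  -1.  125.4] F box [-0.7  0.  13.2] w 0.1 q [-0.34  0.27  1.8   0.    1.07  1.44]
rotvec to RT deg [ 0.03 -0.33 -0.1 ]
tool delta cm [-0.62  0.    1.04]
```

>>> servo_tool(
  deltas=[-0.15, 0, 0.4, 0, 0, 0, -0.15, 0, 0.4, 0, 0, 0],
)

```text
clock: 21.65
position: [0.5008, -0.1039, 0.122]
ee_rot: [0.001, 0.994, -0.105, 0.005]
contact_force: [-3.5, 1.6, 17.5]
width: -0.0
```

>>> servo_tool(
  deltas=[-0.1, 0, 0.4, 0, 0, 0, -0.1, 0, 0.4, 0, 0, 0],
)

```text
clock: 21.85
position: [0.4975, -0.1032, 0.1158]
ee_rot: [0.001, 0.994, -0.105, 0.005]
contact_force: [-0.3, 0.3, 1.3]
width: -0.0001
```

Force peaked near 17.5 N, then fell away: the hook appears to have snapped over. I press lightly to the stop to confirm.

>>> servo_tool(
  deltas=[-0.1, 0, 0.15, 0, 0, 0],
)

```text
clock: 21.95
position: [0.4971, -0.1031, 0.1149]
ee_rot: [0.001, 0.994, -0.105, 0.006]
contact_force: [1.3, 0.7, 10.7]
width: 0.0002
```

>>> servo_tool(
  deltas=[0, 0, 0.2, 0, 0, 0],
)

```text
clock: 22.05
position: [0.4971, -0.1031, 0.1146]
ee_rot: [0.001, 0.994, -0.105, 0.007]
contact_force: [-5.3, 1.5, 24.7]
width: 0.0001
```

Hard stop reached at z = 114.6 mm. I lift off and check.

>>> servo_tool(
  deltas=[0, 0, -0.3, 0, 0, 0, 0, 0, -1.5, 0, 0, 0, -1.5, 0, -3, 0, 0, 0, -4, 0, -3, 0, 0, 0, -4, 0, -3, 0, 0, 0, -3, 0, -1, 0, 0, 0, 0, 0, 0, 0, 0, 0, 0, 0, 0, 0, 0, 0],
)

```text
clock: 22.85
position: [0.3666, -0.075, 0.2308]
ee_rot: [0.001, 0.994, -0.105, 0.003]
contact_force: [-0.2, 0.5, 0.0]
width: -0.0002
```

```bash
python3 - <<'E'
from h import *
rep()
o=snap('k1'); 
crop(o['scene'][0],290,130,450,270,4,"pics/k1s.png")
crop(o['top'][0],280,190,480,340,4,"pics/k1t.png")
for n in ('scene','top'): print(n,gslope(cloud(n,o[n][1])),gslope(cloud(n,np.load(n+'0.npz')['d'])))
# movement check of loose items: colour masks before/after
for n in ('scene','top'):
    for nm,lo,hi in (('green',(40,80,40),(85,255,255)),('red',(170,120,60),(180,255,255)),('blue',(105,120,40),(125,255,255))):
        c=[]
        for im in (np.load(n+'0.npz')['im'],o[n][0]):
            m=cv2.inRange(cv2.cvtColor(im,cv2.COLOR_RGB2HSV),lo,hi); k,l,s,ce=cv2.connectedComponentsWithStats(m)
            c.append([(s[i,4],ce[i].round(1).tolist()) for i in range(1,k) if s[i,4]>60 and 230<ce[i][0]<470 and 130<ce[i][1]<330])
        print(n,nm,c)
E
```

```text
t 22.85 box mm [-176.2   -0.7  230.8] F box [-0.3  0.4  0. ] w -0.2 q [-0.39 -0.04  1.88 -0.    1.29  1.39]
rotvec to RT deg [ 0.09 -0.34 -0.07]
scene (array([-9.59659861e-03,  1.15676193e+02]), np.int64(441)) (array([-5.66997954e-03,  1.15724688e+02]), np.int64(455))
top (array([-1.85734935e-02,  1.15089258e+02]), np.int64(743)) (array([-2.4884144e-02,  1.1505296e+02]), np.int64(740))
scene green [[(np.int32(456), [377.8, 304.0])], [(np.int32(457), [377.8, 304.0])]]
scene red [[], []]
scene blue [[(np.int32(1608), [429.4, 154.9]), (np.int32(964), [269.1, 241.5])], [(np.int32(1580), [429.0, 155.0]), (np.int32(964), [269.1, 241.5])]]
top green [[(np.int32(382), [311.4, 297.7])], [(np.int32(382), [311.3, 297.7])]]
top red [[], []]
top blue [[(np.int32(410), [320.1, 178.3])], [(np.int32(410), [320.1, 178.3])]]
```

View pics/k1s.png

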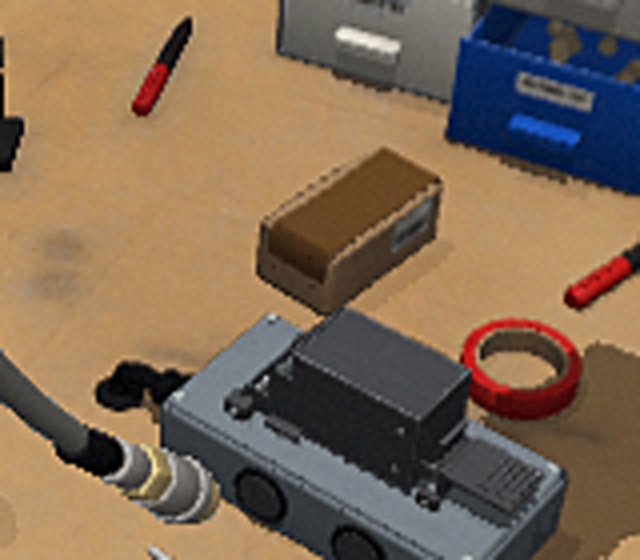

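View pics/k1t.png

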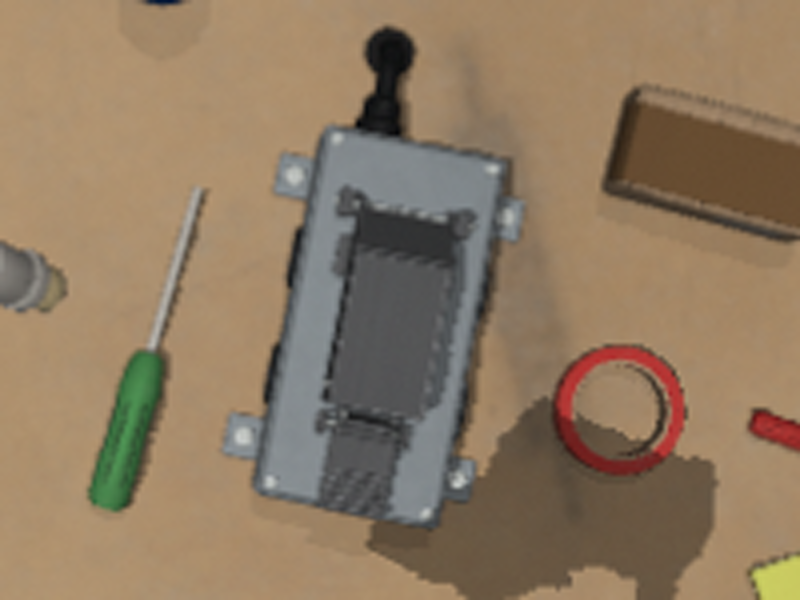

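The guard is shut and caught: it has stayed down 0.8 s since lift-off, against pins that would otherwise raise it. The loose items sit where they were and the robot is clear. Handing in.

```bash
python3 -c "
from rig import manip
print(manip.sign_off())"
```

```text
the job is handed in; nothing more can be done
None
```

The bench supply is switched on and the guard is shut and caught again. The job took about 23 s of the 64 s allowed and is handed in.

- **Catch:** I pressed it in roughly 1 mm steps until the guard came free, at about 7 mm of travel. The vertical force was at most about 6 N, or about 8 N with the sideways part included. The guard sprang ajar to about 0.4 rad.
- **Guard open:** I pinched the side walls and swung the guard back to its stop. After I released it, it stood open by itself.
- **Lever:** My first straight push, about 12 N, jammed on friction and did not move it. Following the lever's arc upward worked, and it snapped over. A picture showed it leaning toward the hinge.
- **Guard shut:** I lowered it in the pinch until the spring pins carried it. I then pressed the top at the free end. The force peaked at about 17.5 N, dropped to about 1 N as the hook snapped over, then met a hard stop with a brief 25 N against it.

**Last checks:**
- The guard top matched its original shut height to within 0.1 mm in both views, and its slope to within the depth noise, 0.8 s after I lifted off.
- The screwdriver and spray bottle matched their starting positions by colour mask. The tape and carton I could only compare by eye: the mask set up for the tape found nothing, and the carton had none. Both look unmoved.
- I could not see the lever once the guard was shut. Its last confirmed position, on, is from just before I lowered the guard.

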